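# Ready the packing scale for filling a carton

### The arm

A 6-joint arm with a two-finger parallel gripper is mounted at the origin on the work surface. World frame = base frame: x ahead of the robot, y to its left, z up, the work surface at z = 0. Lengths are in m, angles in degrees, forces in N, time in s.
With the tool pointing down it reaches from about 0.35 to 0.875 m from the base axis. Payload 4.2 kg.
Tool frame: the origin (TCP) lies at the very end of the fingers, on their centre line; the grasp point (between the pads) lies 19 mm behind it (r.hold_point_z is the distance from the TCP to the grasp point, in m); z points along the fingers, y is the direction in which the jaws open and shut (so a half turn about z gives the same grasp; the last joint's range is limited). The gripper opens to 87 mm and grips with 3 to 60 N. Pads are 19 mm wide; open, the fingers measure 117 mm over their backs; the gripper's body (75 mm by 190 mm) begins 51 mm behind the grasp point.
Start: joints at [82.139, 22.042, 0.453, 0, -68.411, -14.817], TCP at [0.241, 0.577, 0.223] pointing down, gripper open.
Joint ranges: [-179.83, 179.83], [-69.29, 118.12], [-61.27, 80.66], [-181.25, 117.63], [-171.15, -9.14], [-177.46, 177.46]. Speed limits (degrees/s): [159.86, 159.86, 180, 180, 180, 180].

### API

Orientations are given as a 3x3 rotation matrix whose columns are the frame's x, y, z axes.
In Python, from station import r, cams, ticket gives the robot as it stands.
- The arm moves only by the tool drive_tool, never from a script. Its argument "deltas" is a list of rows, each an object of numbers: "dx", "dy", "dz": the shift along the tool's x, y, z in m; "wx", "wy", "wz": the turn, a rotation vector about the tool's x, y, z in degrees. A call has 1 to 20 rows; each row is the pose to reach, as a shift and turn from the pose commanded when the call began, along the tool's axes at that moment; what a row does not reach only later rows make up. A row lasts 1/10 s, in which the tool goes at most 50 mm and 8.59 degrees, less where a joint would pass 70% of its speed; a pose out of reach is approached as far as the arm can. A call with a gripper value outside its range is refused whole. "gripper" is the opening, from 0 (shut) to 1 (fully open), set as the call begins (left out, the last holds). The fingers move at their own pace and stop on an object; the grip force is fixed at half the most. Time passes only in rows, so rows that repeat a pose let the fingers close. It gives the time, the measured TCP pose, the force and the opening at its end, in the units of the state.
- r.sense(): the state, without advancing time (a new reading comes with each control period).
- cams.capture(name): name is "scene" or "top" or "wrist"; returns the picture (420x560x3 uint8, red, green, blue); there is no depth.
- cams.camera_model(name): a dict with "intrinsics" (3x3 intrinsics, pixels), "extrinsics" (4x4, takes a point from world to camera coordinates); the wrist camera has in their place "T_tool_cam" (4x4, takes a point from camera to tool coordinates, whose origin is the TCP and whose axes are the flange's). Camera axes: x right, y down, z forward; pixel columns grow to the right and rows downward; lengths in m; the calibration is good to about 2 mm. A picture is of the moment at which its call begins: read the wrist's pose just before it. camera_model takes no time and is no camera call.
- ticket.finish_job(): hands the job in, once; it reports no verdict.
The state is a dict: "time_s": time; "joints": joint angles; "joint_velocities": joint speeds; "effort": joint torques, N m; "tcp_pos": TCP position; "ee_rot": TCP orientation; "wrist_force": force on the tool from outside, world axes, zero at the start; "moment": the same for the moment, N m; "gripper_width": opening from 0.0 (shut) to 1.0 (fully open).
Only numpy, scipy, OpenCV 4.12 (cv2) and the standard library are available. Lean on these libraries where they do the work, as an engineer would, in place of code of your own. Each camera call takes 0.05 s, during which the arm holds its last target.

### The job

The empty carton is already on the scale: get the scale ready for filling it by pressing keys on the blue-faced indicator, first the green power key, then the white units key, then the yellow tare key. Tap each lightly with a fingertip until it goes in, and let it come back up before the next, without pressing the orange or grey key. Keep your hand off the carton and the weighing platform, and leave the other things on the bench where they lie.

Things in the scene. Friction and masses are not known exactly. Their poses are not given: they have to be found in the camera images.
- indicator: wireless weighing indicator fixed to the bench: grey wedge, blue face, 236 mm wide (y) x 170 mm deep (x). Origin under its centre, x to the high rear edge. Face slopes 0.21 rad, low edge (-x) to the robot, 40 mm high in front, 58 middle, 76 rear. Upper half: blank display; lower half: five spring keys, from left green, white, orange, grey, yellow. Rear aerial 76 mm high
- power_key_top (a point): the green power key, number 1 of 5 from the left as seen from the robot side: centre of the cap's top (key up). z points out of the sloped face (press along -z), x up the slope, y left along the row. Cap 26 mm along the row x 30 mm, 9 mm proud of the face; keys 40 mm apart
- power_key (a joint): the green power key: travel in m along the face's normal: 0 = up, 0.006 = on its hard bottom stop, which need not be reached; it switches at 0.0025. A spring brings it back up: about 1.3 N to start it moving, 4.1 N at the switching point, 8 N at the bottom
- units_key_top (a point): the white units key, number 2 of 5 from the left as seen from the robot side: centre of the cap's top (key up). z points out of the sloped face (press along -z), x up the slope, y left along the row. Cap 26 mm along the row x 30 mm, 9 mm proud of the face; keys 40 mm apart
- units_key (a joint): the white units key: travel in m along the face's normal: 0 = up, 0.006 = on its hard bottom stop, which need not be reached; it switches at 0.0025. A spring brings it back up: about 1.3 N to start it moving, 4.1 N at the switching point, 8 N at the bottom
- zero_key_top (a point): the orange zero key, number 3 of 5 from the left as seen from the robot side: centre of the cap's top (key up). z points out of the sloped face (press along -z), x up the slope, y left along the row. Cap 26 mm along the row x 30 mm, 9 mm proud of the face; keys 40 mm apart
- zero_key (a joint): the orange zero key: travel in m along the face's normal: 0 = up, 0.006 = on its hard bottom stop, which need not be reached; it switches at 0.0025. A spring brings it back up: about 1.3 N to start it moving, 4.1 N at the switching point, 8 N at the bottom
- print_key_top (a point): the grey print key, number 4 of 5 from the left as seen from the robot side: centre of the cap's top (key up). z points out of the sloped face (press along -z), x up the slope, y left along the row. Cap 26 mm along the row x 30 mm, 9 mm proud of the face; keys 40 mm apart
- print_key (a joint): the grey print key: travel in m along the face's normal: 0 = up, 0.006 = on its hard bottom stop, which need not be reached; it switches at 0.0025. A spring brings it back up: about 1.3 N to start it moving, 4.1 N at the switching point, 8 N at the bottom
- tare_key_top (a point): the yellow tare key, number 5 of 5 from the left as seen from the robot side: centre of the cap's top (key up). z points out of the sloped face (press along -z), x up the slope, y left along the row. Cap 26 mm along the row x 30 mm, 9 mm proud of the face; keys 40 mm apart
- tare_key (a joint): the yellow tare key: travel in m along the face's normal: 0 = up, 0.006 = on its hard bottom stop, which need not be reached; it switches at 0.0025. A spring brings it back up: about 1.3 N to start it moving, 4.1 N at the switching point, 8 N at the bottom
- platform: weighing platform of the scale, fixed: square stainless pan 300 x 300 mm, pan top 78 mm above the bench, on a dark frame with feet. Origin at the centre of its underside, z up
- carton: open empty cardboard carton, loose on the pan: 150 mm (its x) x 200 mm (its y) x 85 mm high, four flaps folded outward (about 285 x 335 mm over the flaps). Origin at the centre of its underside; its top is about 165 mm above the bench
- white_box: loose white product box 75 x 105 x 38 mm lying behind the indicator, origin at the centre of its underside
- tape_roll: loose red tape core lying flat behind the indicator, 100 mm across, 48 mm high, origin at the centre of its underside
- cutter: loose grey carton cutter, 140 x 26 x 14 mm, lying between the indicator and the robot, origin near the middle of its underside, long axis x
Things that resemble listed ones, but are neither listed nor needed, are in the scene too. What is meant by the white_box is not pink, purple or turquoise, and is the larger of those in its own colour.

How it is judged (in metres and radians):
On the way, in this order (a step that is already met when the one before it is completed fails the run):
1. the green power key is pressed in past its switching point, all the others up (value of joint power_key above 0.0025 m and value of joint each of units_key, zero_key, print_key, tare_key below 0.001 m), for 0.04 s.
2. the white units key is pressed in past its switching point, all the others up (value of joint units_key above 0.0025 m and value of joint each of power_key, zero_key, print_key, tare_key below 0.001 m), for 0.04 s.
3. the yellow tare key is pressed in past its switching point, all the others up (value of joint tare_key above 0.0025 m and value of joint each of power_key, units_key, zero_key, print_key below 0.001 m), for 0.04 s.
At the end, for the whole second after the job is handed in: all five keys are back up (within 1 mm), and the carton, white box, tape roll and cutter lie at rest within 8 mm of where they started (value of joint each of power_key, units_key, zero_key, print_key, tare_key below 0.001 m and distance of each of carton, white_box, tape_roll, cutter from where it was at the start of the episode below 0.008 m and linear speed of each of carton, white_box, tape_roll, cutter below 0.02 m/s); the robot touches nothing.
It fails at once if the orange zero key or the grey print key is pressed in past its switching point (2.5 mm) (value of joint any of zero_key, print_key above 0.0025 m).
It fails at once if the indicator or a key is pushed with more than 30 N (contact force between anything else and indicator above 30 N).
It fails at once if the robot touches the carton or the weighing platform (over 0.5 N) (contact force between any of the arm, the fingers and carton above 0.5 N or contact force between any of the arm, the fingers and platform above 0.5 N).
It fails at once if the carton, the white box, the tape roll or the cutter is moved or lifted more than 8 mm (distance of any of carton, white_box, tape_roll, cutter from where it was at the start of the episode above 0.008 m).
It also fails if it takes over 48 s, if anything falls off the work surface, if the arm or the gripper's body presses on something with over 40 N, if the wrist force passes 120 N, or if a joint passes its speed limit or range.

## Working session

There is one attempt and no reset: what is moved stays moved. The work goes in short steps, Python scripts to look and compute and a tool call to move; the robot and the scene stay as the last step left them, time stands still between calls to the robot, and variables do not carry over. Pictures are saved under pics/ and viewed, and the job is handed in when it is done.

Besides the shell and the picture viewer there is one more tool, called after "Call:" as a command line: name --argument value ..., lists and objects as JSON in quotes. drive_tool: Moves the arm, as the interface text tells. Its arguments: {"type":"object","properties":{"deltas":{"type":"array","items":{"type":"object","properties":{"dx":{"type":"number"},"dy":{"type":"number"},"dz":{"type":"number"},"wx":{"type":"number"},"wy":{"type":"number"},"wz":{"type":"number"}}}},"gripper":{"type":"number"}},"required":["deltas"]}

```bash
mkdir -p pics; cat > h.py <<'E'
import numpy as np,cv2
from station import r,cams,ticket
def save(n,f,crop=None,s=1):
    im=cams.capture(n)[:,:,::-1]
    cv2.imwrite('pics/raw_'+f,im)
    if crop: a,b,c,d=crop; im=im[b:d,a:c]
    im=cv2.resize(im,None,fx=s,fy=s,interpolation=cv2.INTER_CUBIC)
    cv2.imwrite('pics/'+f,im)
def ray(n,u,v):
    m=cams.camera_model(n);K=np.array(m['intrinsics']);E=np.array(m['extrinsics'])
    d=E[:3,:3].T@np.linalg.solve(K,[u,v,1]);c=-E[:3,:3].T@E[:3,3];return c,d
def atz(n,u,v,z):
    c,d=ray(n,u,v);return c+d*(z-c[2])/d[2]
def proj(n,p):
    m=cams.camera_model(n);K=np.array(m['intrinsics']);E=np.array(m['extrinsics'])
    q=K@(E[:3,:3]@np.array(p)+E[:3,3]);return q[:2]/q[2]
E
python3 - <<'E'
from h import *
s=r.sense();print(s['time_s'],s['tcp_pos'],s['ee_rot'],s['gripper_width'],s['wrist_force'])
save('top','t0.png');save('scene','s0.png')
print(ray('top',280,210),ray('scene',280,210))
E
```

```text
0.0 [0.24071721 0.57614556 0.22147555] [[ 9.22616973e-01 -3.85716714e-01 -7.32970957e-04]
 [-3.85717396e-01 -9.22614763e-01 -2.02215900e-03]
 [ 1.03730698e-04  2.14839786e-03 -9.99997687e-01]] 0.9967029500549364 [-1.05382048  0.0610704   0.29954596]
(array([0.53752969, 0.0458965 , 1.65977103]), array([ 0.03991716, -0.01075397, -0.99923015])) (array([ 1.22906031, -0.46265735,  0.84072145]), array([-0.53627581,  0.50702468, -0.6750953 ]))
```

View pics/t0.png

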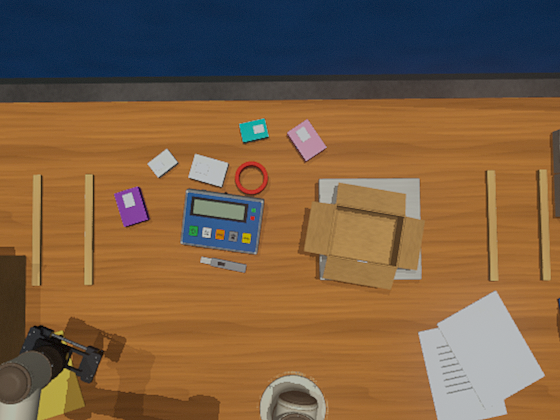

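View pics/s0.png

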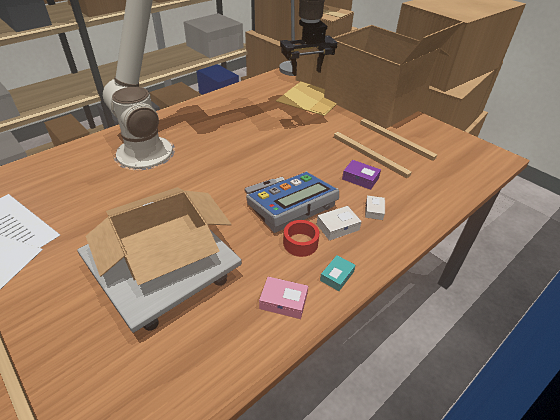

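The top view shows the indicator at about (222,222), slightly yawed. Green is at about (193,231), yellow at about (246,239), the cutter at (223,264) and the carton on its pan at (365,237). I'll enlarge it next.

```bash
python3 - <<'E'
import cv2
im=cv2.imread('pics/raw_t0.png')
cv2.imwrite('pics/t0c.png',cv2.resize(im[180:280,170:280],None,fx=7,fy=6,interpolation=cv2.INTER_CUBIC)) if 0 else cv2.imwrite('pics/t0c.png',cv2.resize(im[182:278,172:276],None,fx=6,fy=6,interpolation=cv2.INTER_CUBIC))
im=cv2.imread('pics/raw_s0.png')
cv2.imwrite('pics/s0c.png',cv2.resize(im[162:242,240:345],None,fx=7,fy=7,interpolation=cv2.INTER_CUBIC))
E
```

```text
(no output)
```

View pics/t0c.png

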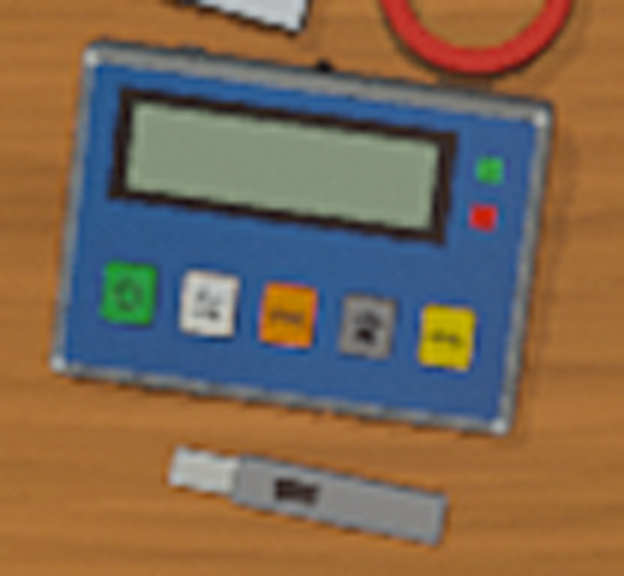

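View pics/s0c.png

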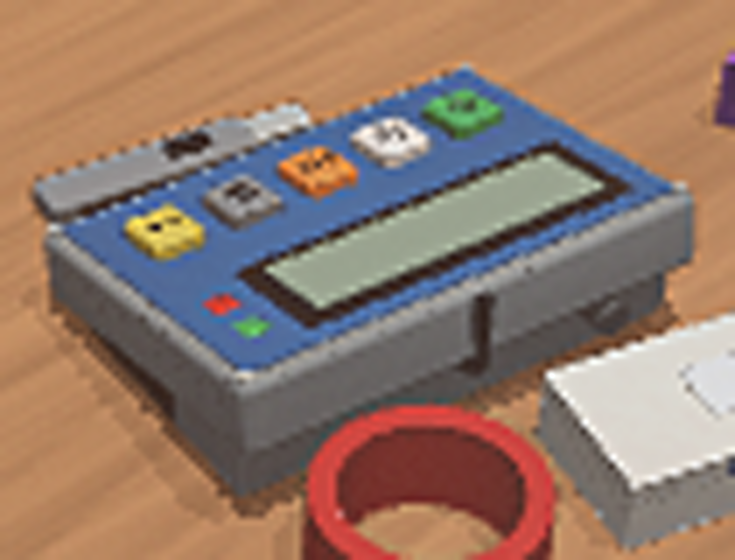

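```bash
cat > fit.py <<'E'
from h import *
from scipy.optimize import least_squares
T=lambda u,v:(172+(u+.5)/6-.5,182+(v+.5)/6-.5)
S=lambda u,v:(240+(u+.5)/7-.5,162+(v+.5)/7-.5)
tk=[T(*p) for p in [(129,294),(208,303),(288,315),(367,326),(447,338)]]
sk=[S(*p) for p in [(463,108),(391,137),(318,167),(243,196),(164,228)]]
tc=[T(*p) for p in [(55,369),(504,432),(92,46),(549,112)]]
sl=.21
def model(p):
    x,y,w,kx,ztop=p[:5];R=np.array([[np.cos(w),-np.sin(w),0],[np.sin(w),np.cos(w),0],[0,0,1]])
    o=np.array([x,y,0]);n=np.array([-np.sin(sl),0,np.cos(sl)])
    ks=[o+R@(np.array([kx,80-40*i and (80-40*i)/1000,.058+kx*np.tan(sl)])+n*ztop) for i in range(5)]
    cs=[o+R@np.array([a,b,h]) for a,b,h in [(-.085,.118,.04),(-.085,-.118,.04),(.085,.118,.076),(.085,-.118,.076)]]
    return ks,cs,R,n
def res(p):
    ks,cs,_,_=model(p);e=[]
    for i in range(5): e+=list(proj('top',ks[i])-tk[i])+list(proj('scene',ks[i])-sk[i]-p[5:7])
    for i in range(4): e+=list(proj('top',cs[i])-tc[i])
    return np.r_[e,(p[4]-.009)/.0005,p[5:7]/3]
if __name__=='__main__':
    f=least_squares(res,[.5,.2,0,-.04,.009,0,0]);print(f.x.round(4),np.abs(f.fun).max());print(f.fun.round(2))
    ks,cs,R,n=model(f.x);print(np.round(ks,4),R@n)
    for u,v in [(184,456),(235,455),(232,490),(437,545),(447,497)]: print(atz('top',*T(u,v),.014))
E
python3 fit.py
```

```text
[ 0.5682  0.2041 -0.1527 -0.0353  0.009  -1.0615 -0.1192] 1.7535617494596067
[-0.01 -0.26  0.11  0.06  0.08  0.13  0.08  0.01  0.01  0.03 -0.06 -0.08
  0.11  0.09 -0.2   0.08  0.04 -0.02 -0.05 -0.07 -1.52  1.18  1.08  1.75
 -1.25 -1.59  1.37 -1.37  0.   -0.35 -0.04]
[[0.5436 0.2888 0.0593]
 [0.5376 0.2493 0.0593]
 [0.5315 0.2098 0.0593]
 [0.5254 0.1702 0.0593]
 [0.5193 0.1307 0.0593]] [-0.20603396  0.03171022  0.97803091]
[0.46012277 0.26790404 0.014     ]
[0.46034088 0.24188194 0.014     ]
[0.44257099 0.24350427 0.014     ]
[0.41348973 0.13919354 0.014     ]
[0.43779104 0.13389204 0.014     ]
```

```bash
cat > go.py <<'E'
from fit import *
from scipy.spatial.transform import Rotation as Ro
f=least_squares(res,[.5,.2,0,-.04,.009,0,0]);ks,cs,R,n=model(f.x);N=R@n
row=R@np.array([0,1,0]);X=-row;Z=-N;Y=np.cross(Z,X);TR=np.c_[X,Y,Z]
def delta(p):
    s=r.sense();A=np.array(s['ee_rot']);A=Ro.from_matrix(A).as_matrix()
    d=A.T@(np.array(p)-s['tcp_pos']);w=Ro.from_matrix(A.T@TR).as_rotvec(degrees=True)
    print('t',s['time_s'],'tcp',np.round(s['tcp_pos'],4),'F',np.round(s['wrist_force'],2),'grip',s['gripper_width'])
    print('d',d.round(4),'w',w.round(2))
def rel(i):  # tcp in key frame: upslope, left, out ; 
    s=r.sense();q=np.array(s['tcp_pos'])-ks[i];U=np.cross(row,N)
    print('key',i,'upslope,left,out mm',(1000*np.array([q@U,q@row,q@N])).round(2),'F.n',np.array(s['wrist_force'])@N,'t',s['time_s'])
E
python3 -c "
from go import *
delta(ks[0]+N*.08);print(TR)"
```

```text
t 0.1 tcp [0.2407 0.5762 0.2216] F [-0.06 -0.22  0.03] grip 0.9978467193920748
d [0.3741 0.1522 0.0844] w [10.3   7.91 75.78]
[[-0.15211666 -0.96664912  0.20603396]
 [-0.98836255  0.1487748  -0.03171022]
 [-0.         -0.2084599  -0.97803091]]
```

Call:
drive_tool --deltas '[{"dx":0.031,"dy":0.013,"dz":0.007,"wx":0.9,"wy":0.7,"wz":6.3},{"dx":0.062,"dy":0.025,"dz":0.014,"wx":1.7,"wy":1.3,"wz":12.6},{"dx":0.094,"dy":0.038,"dz":0.021,"wx":2.6,"wy":2.0,"wz":18.9},{"dx":0.125,"dy":0.051,"dz":0.028,"wx":3.4,"wy":2.6,"wz":25.3},{"dx":0.156,"dy":0.063,"dz":0.035,"wx":4.3,"wy":3.3,"wz":31.6},{"dx":0.187,"dy":0.076,"dz":0.042,"wx":5.2,"wy":4.0,"wz":37.9},{"dx":0.218,"dy":0.089,"dz":0.049,"wx":6.0,"wy":4.6,"wz":44.2},{"dx":0.249,"dy":0.101,"dz":0.056,"wx":6.9,"wy":5.3,"wz":50.5},{"dx":0.281,"dy":0.114,"dz":0.063,"wx":7.7,"wy":5.9,"wz":56.8},{"dx":0.312,"dy":0.127,"dz":0.07,"wx":8.6,"wy":6.6,"wz":63.2},{"dx":0.343,"dy":0.14,"dz":0.077,"wx":9.4,"wy":7.3,"wz":69.5},{"dx":0.374,"dy":0.152,"dz":0.084,"wx":10.3,"wy":7.9,"wz":75.8},{"dx":0.374,"dy":0.152,"dz":0.084,"wx":10.3,"wy":7.9,"wz":75.8},{"dx":0.374,"dy":0.152,"dz":0.084,"wx":10.3,"wy":7.9,"wz":75.8},{"dx":0.374,"dy":0.152,"dz":0.084,"wx":10.3,"wy":7.9,"wz":75.8}]' --gripper 0

```text
time_s: 1.6
tcp_pos: [0.5272, 0.2928, 0.1387]
ee_rot: [[-0.151, -0.967, 0.207], [-0.989, 0.148, -0.029], [-0.002, -0.209, -0.978]]
wrist_force: [0.7, -0.3, 0.1]
gripper_width: 0.007
```

```bash
python3 -c "
from go import *
delta(ks[0]+N*.08);rel(0)
M=cams.camera_model('wrist');s=r.sense()
K=np.array(M['intrinsics']);TC=np.linalg.inv(np.array(M['T_tool_cam']));A=np.array(s['ee_rot'])
for k in ks:
    q=A.T@(k-s['tcp_pos']);q=K@(TC[:3,:3]@q+TC[:3,3]);print((q[:2]/q[2]).round(1))
save('wrist','w1.png',s=1.4);save('scene','s1.png');print(TC.round(3))"
```

```text
t 1.6 tcp [0.5272 0.2928 0.1387] F [ 0.72 -0.31  0.1 ] grip 0.006581651091821318
d [0.0014 0.0001 0.0012] w [-0.03  0.14  0.03]
key 0 upslope,left,out mm [ 0.12  1.44 81.19] F.n -0.055156768650131395 t 1.6
[283.3 215.1]
[283.3 166.6]
[283.4 113.3]
[283.5  54.6]
[283.6 -10.6]
[[ 0.     1.    -0.     0.   ]
 [-0.959  0.    -0.282  0.028]
 [-0.282  0.001  0.959  0.176]
 [ 0.     0.     0.     1.   ]]
```

View pics/w1.png

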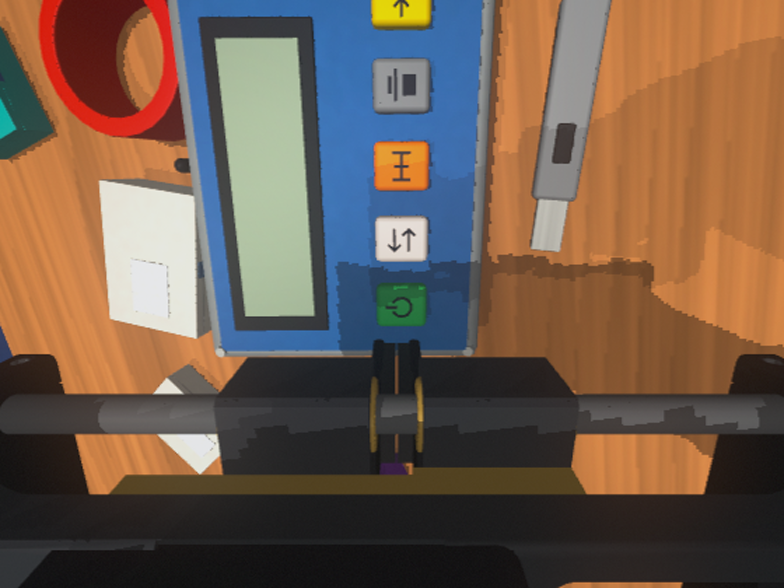

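View pics/s1.png

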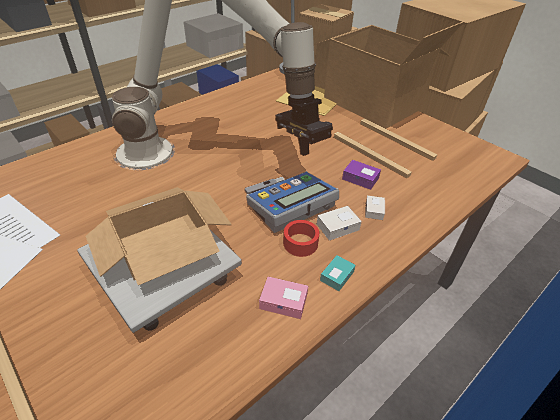

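The wrist view shows the green key at (402,305) and white at (402,240) in the enlarged picture, with the shut fingers centred at column 397. The keys are about 2–3 mm downslope of the fit, which is within the cap margin. I'll shift 2 mm and descend.

Call:
drive_tool --deltas '[{"dy":0.002,"dz":0.02},{"dy":0.002,"dz":0.04},{"dy":0.002,"dz":0.055},{"dy":0.002,"dz":0.065},{"dy":0.002,"dz":0.072},{"dy":0.002,"dz":0.075},{"dy":0.002,"dz":0.075},{"dy":0.002,"dz":0.075}]'

```text
schema error: expected keys dx, dy, dz, wx, wy, wz
```

```bash
python3 -c "
from go import *
rel(0)
save('wrist','w2.png',s=1.4);save('scene','s2.png',(230,100,350,230),5);print(r.sense()['wrist_force'])"
```

```text
key 0 upslope,left,out mm [-2.000e-02  1.780e+00  8.146e+01] F.n -0.3056593651048723 t 1.7
[-0.89190166 -0.09556519  0.29131699]
```

View pics/w2.png

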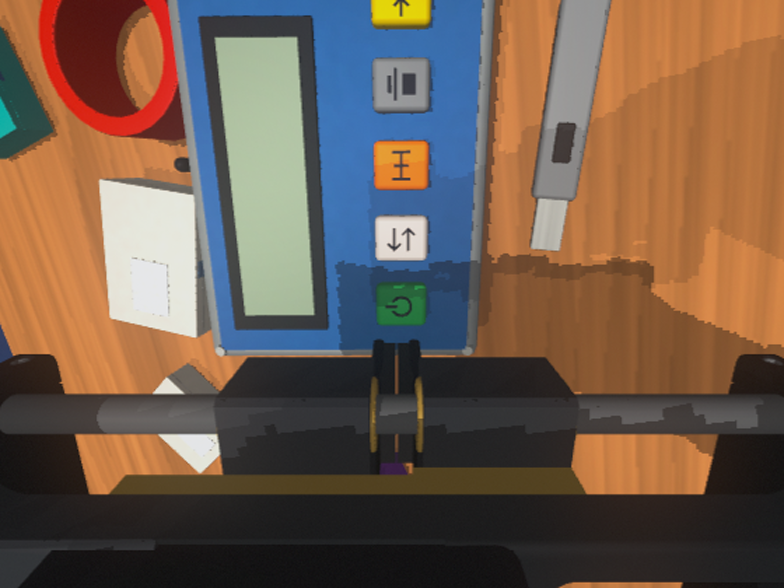

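View pics/s2.png

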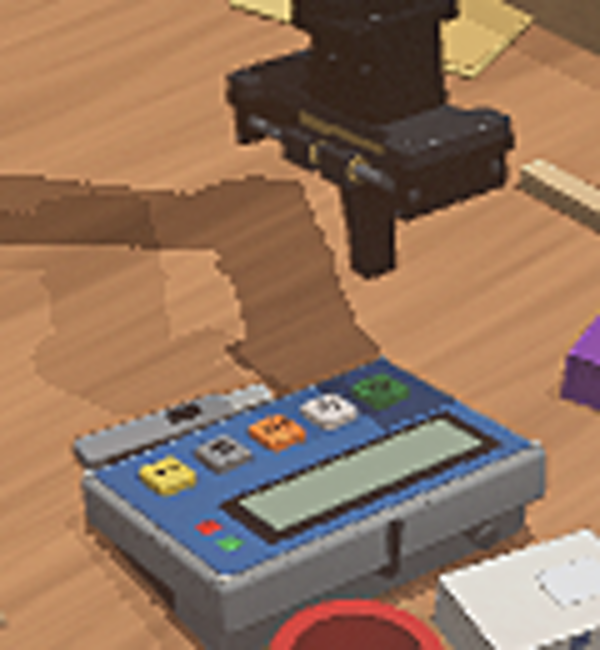

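The call was refused because every row needs all six keys. The arm didn't move, so the pictures match the ones before.

Call:
drive_tool --deltas '[{"dx":0,"dy":0.002,"dz":0.02,"wx":0,"wy":0,"wz":0},{"dx":0,"dy":0.002,"dz":0.04,"wx":0,"wy":0,"wz":0},{"dx":0,"dy":0.002,"dz":0.055,"wx":0,"wy":0,"wz":0},{"dx":0,"dy":0.002,"dz":0.065,"wx":0,"wy":0,"wz":0},{"dx":0,"dy":0.002,"dz":0.072,"wx":0,"wy":0,"wz":0},{"dx":0,"dy":0.002,"dz":0.075,"wx":0,"wy":0,"wz":0},{"dx":0,"dy":0.002,"dz":0.075,"wx":0,"wy":0,"wz":0},{"dx":0,"dy":0.002,"dz":0.075,"wx":0,"wy":0,"wz":0}]'

```text
time_s: 2.6
tcp_pos: [0.5412, 0.2907, 0.0654]
ee_rot: [[-0.152, -0.966, 0.207], [-0.988, 0.149, -0.029], [-0.003, -0.209, -0.978]]
wrist_force: [-1.1, -1.2, 0.6]
gripper_width: 0.005
```

```bash
python3 -c "
from go import *
rel(0)
save('wrist','w3.png',(180,100,400,300),3.6);save('scene','s3.png',(230,100,350,230),4.5);print(r.sense()['wrist_force'])"
```

```text
key 0 upslope,left,out mm [-1.31  1.46  6.57] F.n 0.732081525412216 t 2.6
[-1.08396838 -1.02716029  0.60981388]
```

View pics/w3.png

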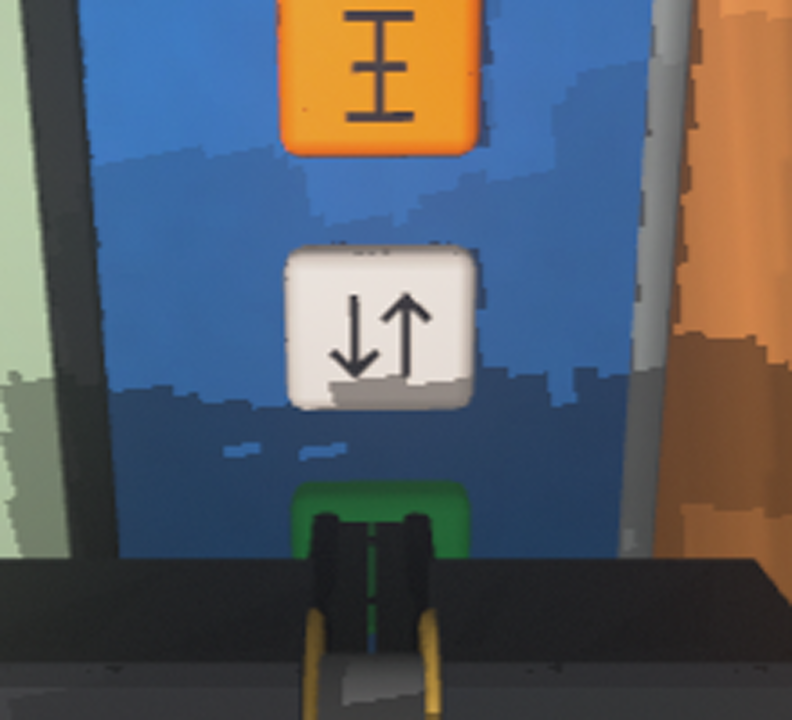

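View pics/s3.png

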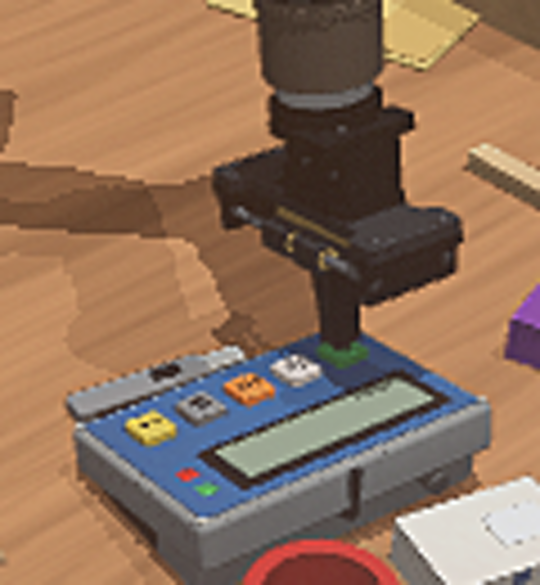

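The fingertips are over the green cap, about 1 mm upslope of its centre. I'll press in small steps.

Call:
drive_tool --deltas '[{"dx":0,"dy":0.001,"dz":0.002,"wx":0,"wy":0,"wz":0},{"dx":0,"dy":0.001,"dz":0.004,"wx":0,"wy":0,"wz":0},{"dx":0,"dy":0.001,"dz":0.006,"wx":0,"wy":0,"wz":0},{"dx":0,"dy":0.001,"dz":0.007,"wx":0,"wy":0,"wz":0},{"dx":0,"dy":0.001,"dz":0.007,"wx":0,"wy":0,"wz":0}]'

```text
time_s: 3.2
tcp_pos: [0.5414, 0.2903, 0.0579]
ee_rot: [[-0.152, -0.966, 0.207], [-0.988, 0.149, -0.03], [-0.002, -0.209, -0.978]]
wrist_force: [-1.4, -0.5, 2.4]
gripper_width: 0.01
```

```bash
python3 -c "
from go import *
rel(0)"
```

```text
key 0 upslope,left,out mm [-2.65  1.09 -0.89] F.n 2.609564315349002 t 3.2
```

Call:
drive_tool --deltas '[{"dx":0,"dy":0,"dz":0.001,"wx":0,"wy":0,"wz":0},{"dx":0,"dy":0,"dz":0.002,"wx":0,"wy":0,"wz":0},{"dx":0,"dy":0,"dz":0.002,"wx":0,"wy":0,"wz":0},{"dx":0,"dy":0,"dz":0.002,"wx":0,"wy":0,"wz":0}]'

```text
time_s: 3.6
tcp_pos: [0.5419, 0.2902, 0.056]
ee_rot: [[-0.152, -0.966, 0.207], [-0.988, 0.149, -0.03], [-0.002, -0.209, -0.978]]
wrist_force: [-3.9, -0.4, 4.2]
gripper_width: 0.004
```

```bash
python3 -c "
from go import *
rel(0)"
```

```text
key 0 upslope,left,out mm [-2.61  1.1  -2.8 ] F.n 4.93554574882088 t 3.6
```

Call:
drive_tool --deltas '[{"dx":0,"dy":0,"dz":0.001,"wx":0,"wy":0,"wz":0},{"dx":0,"dy":0,"dz":0.0015,"wx":0,"wy":0,"wz":0},{"dx":0,"dy":0,"dz":0.0015,"wx":0,"wy":0,"wz":0}]'

```text
time_s: 3.9
tcp_pos: [0.5421, 0.2901, 0.0546]
ee_rot: [[-0.152, -0.966, 0.207], [-0.988, 0.149, -0.03], [-0.002, -0.209, -0.978]]
wrist_force: [-5.6, 0.7, 5.8]
gripper_width: 0.008
```

```bash
python3 -c "
from go import *
rel(0)
save('wrist','w4.png',(180,100,400,300),3.6);save('scene','s4.png',(230,100,350,230),4.5);rel(0)"
```

```text
key 0 upslope,left,out mm [-2.62  1.07 -4.22] F.n 6.8071591459393925 t 3.9
key 0 upslope,left,out mm [-2.63  1.11 -4.17] F.n 6.9070028819107625 t 4.0
```

View pics/w4.png

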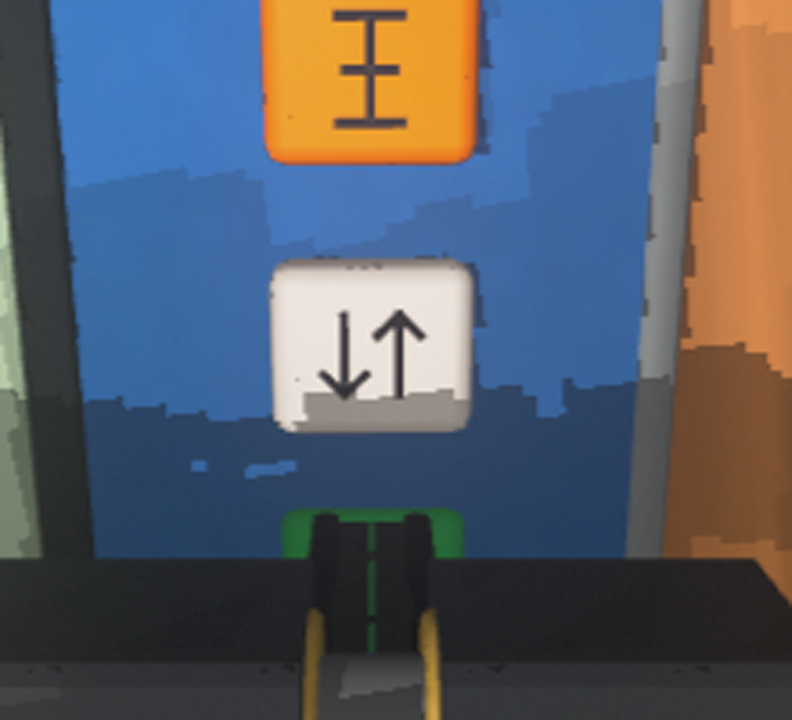

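View pics/s4.png

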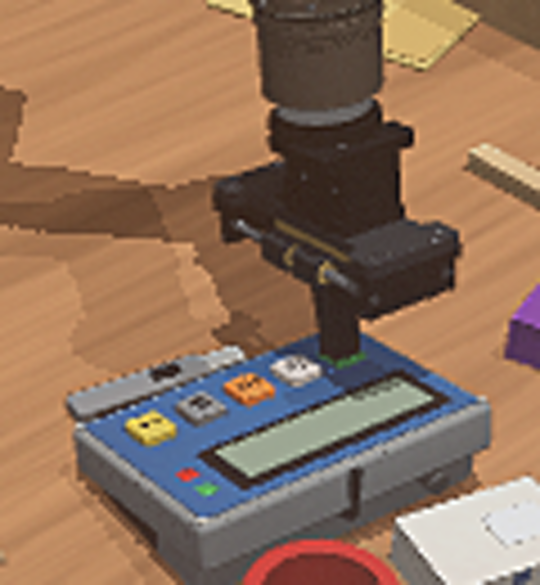

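Green is visibly sunk, reading 6.9 N at about 4.2 mm, which is past the switching point. I'll lift off and move 40 mm along the row to white.

Call:
drive_tool --deltas '[{"dx":0,"dy":0,"dz":-0.01,"wx":0,"wy":0,"wz":0},{"dx":0,"dy":0,"dz":-0.03,"wx":0,"wy":0,"wz":0},{"dx":0,"dy":0,"dz":-0.03,"wx":0,"wy":0,"wz":0},{"dx":0.02,"dy":0,"dz":-0.03,"wx":0,"wy":0,"wz":0},{"dx":0.04,"dy":0,"dz":-0.03,"wx":0,"wy":0,"wz":0},{"dx":0.04,"dy":0,"dz":-0.03,"wx":0,"wy":0,"wz":0},{"dx":0.04,"dy":0,"dz":-0.02,"wx":0,"wy":0,"wz":0},{"dx":0.04,"dy":0,"dz":-0.012,"wx":0,"wy":0,"wz":0},{"dx":0.04,"dy":0,"dz":-0.008,"wx":0,"wy":0,"wz":0},{"dx":0.04,"dy":0,"dz":-0.008,"wx":0,"wy":0,"wz":0}]'

```text
time_s: 5.0
tcp_pos: [0.5341, 0.2507, 0.0606]
ee_rot: [[-0.152, -0.967, 0.205], [-0.988, 0.149, -0.031], [-0.0, -0.207, -0.978]]
wrist_force: [-0.4, -0.4, 0.1]
gripper_width: 0.003
```

```bash
python3 -c "
from go import *
rel(1)
save('wrist','w5.png',(180,100,400,300),3.6);save('scene','s5.png',(230,100,350,230),4.5);rel(1)"
```

```text
key 1 upslope,left,out mm [-3.23  0.88  2.  ] F.n 0.1495660483656298 t 5.0
key 1 upslope,left,out mm [-2.73  1.36  3.  ] F.n 0.6372884685208061 t 5.1
```

View pics/w5.png

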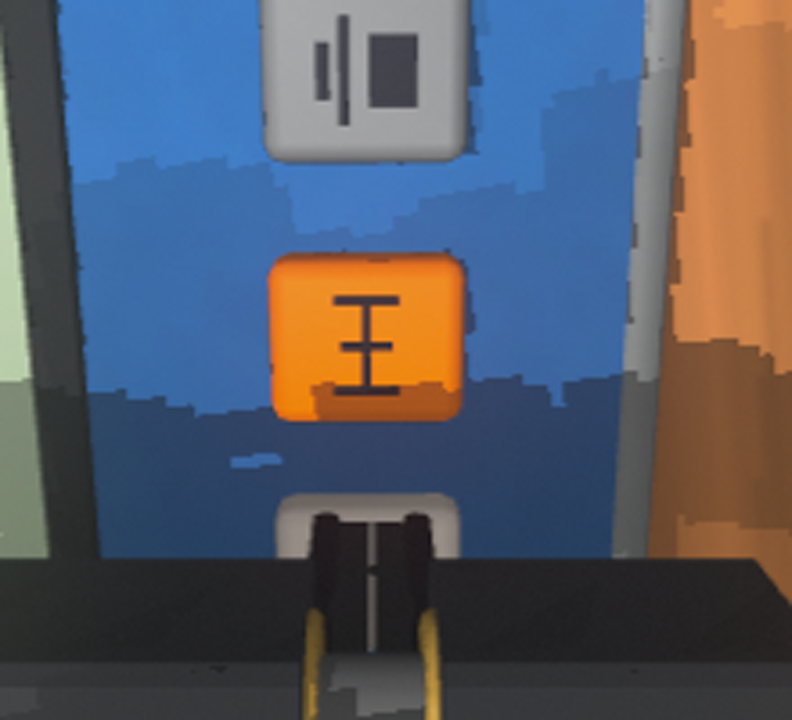

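View pics/s5.png

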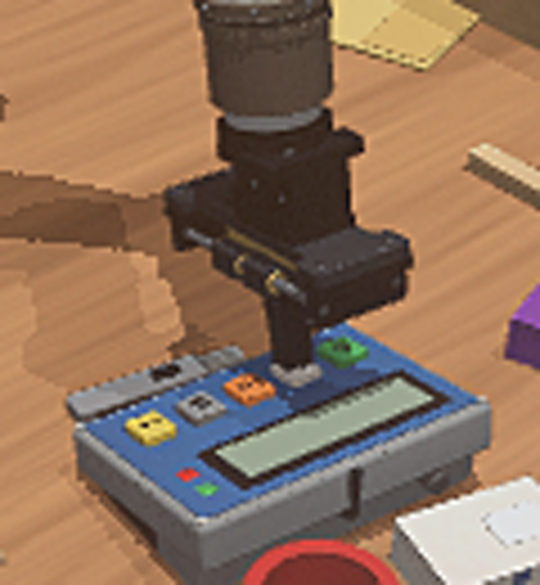

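Green is back up and the fingertips sit centred over white. I'll press to the same depth.

Call:
drive_tool --deltas '[{"dx":0,"dy":0,"dz":0.002,"wx":0,"wy":0,"wz":0},{"dx":0,"dy":0,"dz":0.004,"wx":0,"wy":0,"wz":0},{"dx":0,"dy":0,"dz":0.005,"wx":0,"wy":0,"wz":0},{"dx":0,"dy":0,"dz":0.006,"wx":0,"wy":0,"wz":0},{"dx":0,"dy":0,"dz":0.007,"wx":0,"wy":0,"wz":0},{"dx":0,"dy":0,"dz":0.007,"wx":0,"wy":0,"wz":0},{"dx":0,"dy":0,"dz":0.007,"wx":0,"wy":0,"wz":0}]'

```text
time_s: 5.8
tcp_pos: [0.5361, 0.2511, 0.0558]
ee_rot: [[-0.152, -0.966, 0.208], [-0.988, 0.149, -0.029], [-0.003, -0.21, -0.978]]
wrist_force: [-3.0, 1.6, 5.7]
gripper_width: 0.004
```

```bash
python3 -c "
from go import *
rel(1)
save('scene','s6.png',(230,100,350,230),4.5);rel(1)"
```

```text
key 1 upslope,left,out mm [-2.37  1.58 -3.09] F.n 6.247776622255933 t 5.8
key 1 upslope,left,out mm [-2.38  1.57 -3.09] F.n 5.023745251031068 t 5.85
```

View pics/s6.png

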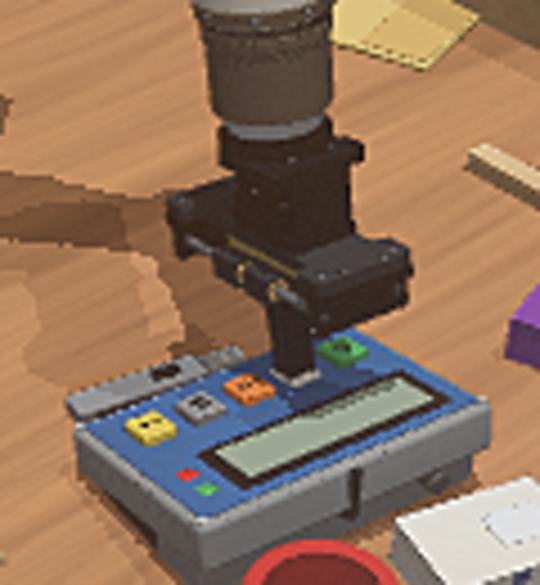

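One more millimetre, to match green.

Call:
drive_tool --deltas '[{"dx":0,"dy":0,"dz":0.001,"wx":0,"wy":0,"wz":0},{"dx":0,"dy":0,"dz":0.0012,"wx":0,"wy":0,"wz":0},{"dx":0,"dy":0,"dz":0.0012,"wx":0,"wy":0,"wz":0}]'

```text
time_s: 6.15
tcp_pos: [0.5364, 0.2511, 0.0547]
ee_rot: [[-0.152, -0.966, 0.208], [-0.988, 0.149, -0.029], [-0.003, -0.21, -0.978]]
wrist_force: [-3.2, 1.4, 6.2]
gripper_width: 0.003
```

```bash
python3 -c "
from go import *
rel(1)"
```

```text
key 1 upslope,left,out mm [-2.37  1.57 -4.16] F.n 6.8220409650333655 t 6.15
```

White is in at the same depth and force as green, 4.2 mm and 6.8 N. I'll lift and go 120 mm along the row, over orange and grey, to yellow.

Call:
drive_tool --deltas '[{"dx":0,"dy":0,"dz":-0.01,"wx":0,"wy":0,"wz":0},{"dx":0,"dy":0,"dz":-0.035,"wx":0,"wy":0,"wz":0},{"dx":0,"dy":0,"dz":-0.04,"wx":0,"wy":0,"wz":0},{"dx":0.02,"dy":0,"dz":-0.04,"wx":0,"wy":0,"wz":0},{"dx":0.05,"dy":0,"dz":-0.04,"wx":0,"wy":0,"wz":0},{"dx":0.08,"dy":0,"dz":-0.04,"wx":0,"wy":0,"wz":0},{"dx":0.105,"dy":0,"dz":-0.04,"wx":0,"wy":0,"wz":0},{"dx":0.12,"dy":0,"dz":-0.04,"wx":0,"wy":0,"wz":0},{"dx":0.12,"dy":0,"dz":-0.04,"wx":0,"wy":0,"wz":0},{"dx":0.12,"dy":0,"dz":-0.03,"wx":0,"wy":0,"wz":0},{"dx":0.12,"dy":0,"dz":-0.02,"wx":0,"wy":0,"wz":0},{"dx":0.12,"dy":0,"dz":-0.012,"wx":0,"wy":0,"wz":0},{"dx":0.12,"dy":0,"dz":-0.009,"wx":0,"wy":0,"wz":0},{"dx":0.12,"dy":0,"dz":-0.009,"wx":0,"wy":0,"wz":0}]'

```text
time_s: 7.55
tcp_pos: [0.5157, 0.1322, 0.0614]
ee_rot: [[-0.152, -0.967, 0.205], [-0.988, 0.149, -0.031], [-0.0, -0.207, -0.978]]
wrist_force: [-0.4, -0.3, -0.0]
gripper_width: 0.008
```

```bash
python3 -c "
from go import *
rel(4)
save('wrist','w7.png',(180,100,400,300),3.6);save('scene','s7.png',(210,100,350,230),4.5);rel(4)"
```

```text
key 4 upslope,left,out mm [-3.3   0.97  2.92] F.n 0.03964062300674078 t 7.55
key 4 upslope,left,out mm [-2.73  1.32  3.8 ] F.n -0.3858711065542104 t 7.65
```

View pics/w7.png

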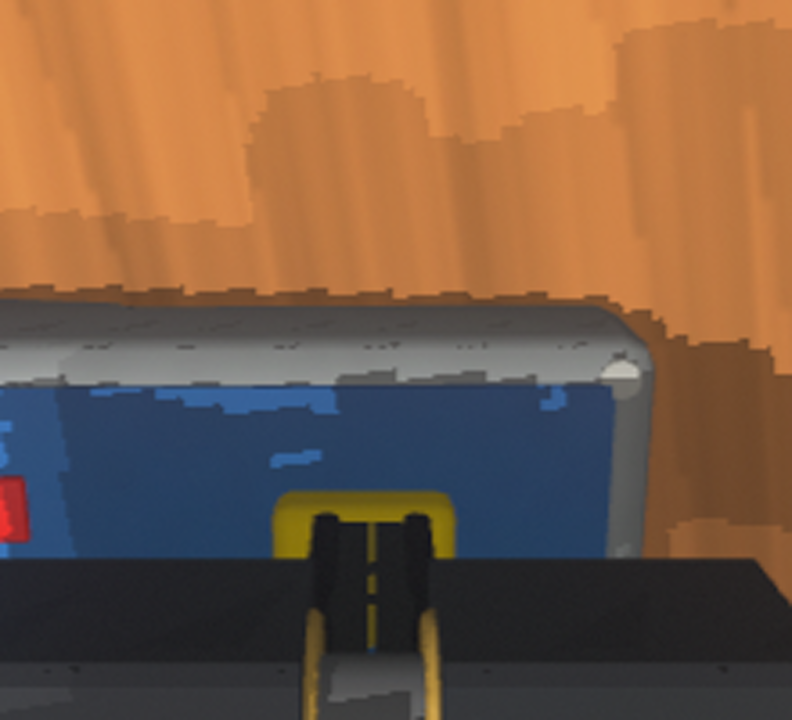

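View pics/s7.png

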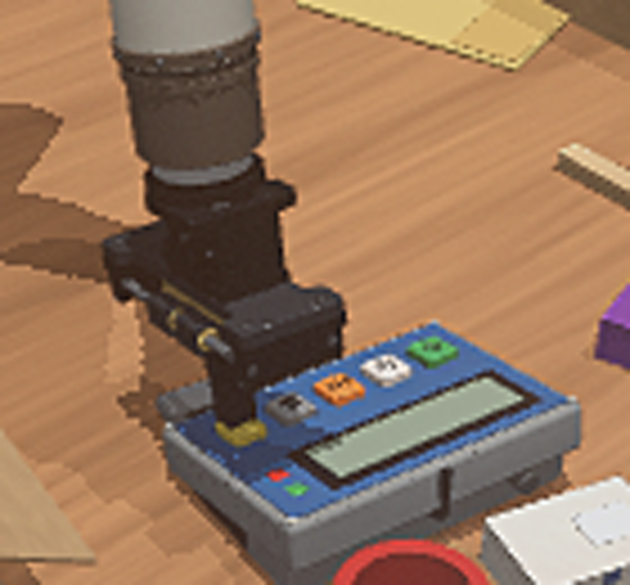

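White is up again, the fingertips are over yellow, and the carton is well clear.

Call:
drive_tool --deltas '[{"dx":0,"dy":0,"dz":0.002,"wx":0,"wy":0,"wz":0},{"dx":0,"dy":0,"dz":0.004,"wx":0,"wy":0,"wz":0},{"dx":0,"dy":0,"dz":0.006,"wx":0,"wy":0,"wz":0},{"dx":0,"dy":0,"dz":0.007,"wx":0,"wy":0,"wz":0},{"dx":0,"dy":0,"dz":0.008,"wx":0,"wy":0,"wz":0},{"dx":0,"dy":0,"dz":0.0085,"wx":0,"wy":0,"wz":0},{"dx":0,"dy":0,"dz":0.0085,"wx":0,"wy":0,"wz":0},{"dx":0,"dy":0,"dz":0.0085,"wx":0,"wy":0,"wz":0}]'

```text
time_s: 8.45
tcp_pos: [0.518, 0.1323, 0.0549]
ee_rot: [[-0.152, -0.966, 0.208], [-0.988, 0.149, -0.029], [-0.003, -0.21, -0.978]]
wrist_force: [-3.4, 1.0, 5.8]
gripper_width: 0.007
```

```bash
python3 -c "
from go import *
rel(4)
save('scene','s8.png',(210,100,350,230),4.5);rel(4)"
```

```text
key 4 upslope,left,out mm [-2.38  1.45 -3.98] F.n 6.398116404050012 t 8.45
key 4 upslope,left,out mm [-2.39  1.45 -3.98] F.n 6.791901593619596 t 8.5
```

View pics/s8.png

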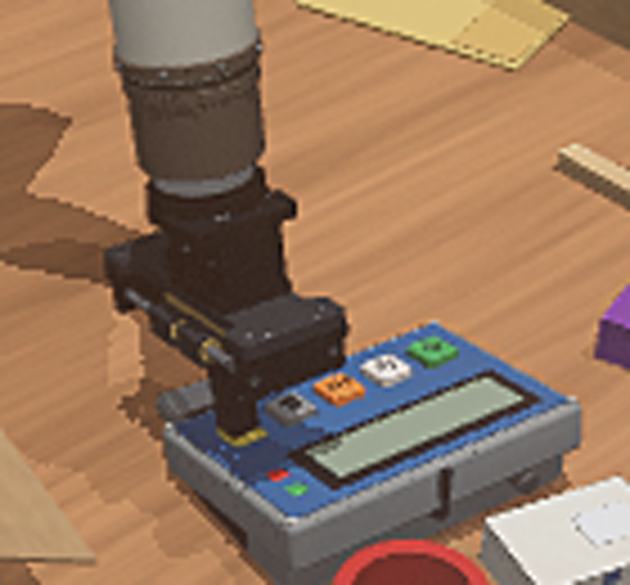

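Yellow is in, at 6.4–6.8 N and 4 mm. I'll lift well clear.

Call:
drive_tool --deltas '[{"dx":0,"dy":0,"dz":-0.01,"wx":0,"wy":0,"wz":0},{"dx":0,"dy":0,"dz":-0.035,"wx":0,"wy":0,"wz":0},{"dx":0,"dy":0,"dz":-0.07,"wx":0,"wy":0,"wz":0},{"dx":0,"dy":0,"dz":-0.1,"wx":0,"wy":0,"wz":0},{"dx":0,"dy":0,"dz":-0.12,"wx":0,"wy":0,"wz":0},{"dx":0,"dy":0,"dz":-0.12,"wx":0,"wy":0,"wz":0},{"dx":0,"dy":0,"dz":-0.12,"wx":0,"wy":0,"wz":0},{"dx":0,"dy":0,"dz":-0.12,"wx":0,"wy":0,"wz":0}]'

```text
time_s: 9.3
tcp_pos: [0.4922, 0.1349, 0.1702]
ee_rot: [[-0.153, -0.967, 0.204], [-0.988, 0.15, -0.031], [-0.0, -0.207, -0.978]]
wrist_force: [-0.5, 0.8, -0.2]
gripper_width: 0.003
```

```bash
python3 -c "
from go import *
rel(4)
save('scene','s9.png',(60,100,400,320),2.2);rel(4)
a=cv2.imread('pics/raw_s0.png').astype(int);b=cv2.imread('pics/raw_s9.png').astype(int)
d=np.abs(a-b).max(2)
for n,(x0,y0,x1,y1) in dict(tape=(280,218,322,258),box=(318,205,362,240),carton=(80,185,240,325)).items(): print(n,d[y0:y1,x0:x1].mean().round(2),(d[y0:y1,x0:x1]>40).sum())"
```

```text
key 4 upslope,left,out mm [-3.6800e+00  8.0000e-02  1.1416e+02] F.n -0.10438133759430718 t 9.3
key 4 upslope,left,out mm [ -3.64   0.13 114.06] F.n -0.4119949552228378 t 9.35
tape 4.41 0
box 4.88 0
carton 4.98 12
```

View pics/s9.png

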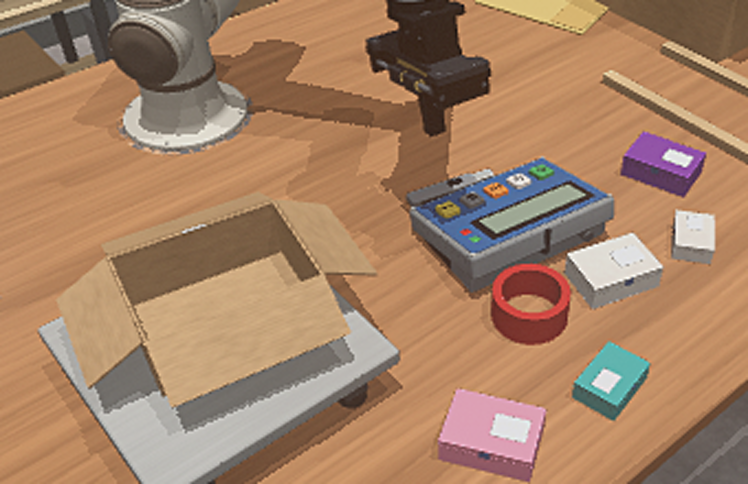

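All five keys stand proud. The tape roll, white box, carton and cutter haven't moved, and the hand is clear. I'll hand in.

```bash
python3 -c "
from station import ticket
print(ticket.finish_job())"
```

```text
the job is handed in; nothing more can be done
None
```

I pressed green, then white, then yellow with the shut fingertips square to the sloped face, lifted clear after each, and handed the job in; no verdict came back.

- **Key presses:** each key went in about 4 mm, at about 6.5–7 N measured, past the 2.5 mm switching point. I judged this from the arm's position, the force and the pictures, because the key travel itself can't be read.
- **Last picture:** at about 9.3 s of the 48 s, all five keys were up and the hand was about 114 mm above the face, touching nothing.
- **Other items:** comparing pictures with the start showed no change at the tape roll or white box. At the carton only 12 pixels differed, and I saw no movement. I checked the cutter by eye only.
- **What disagreed:** the wrist camera put the keys about 3 mm further down the slope than the fit from the fixed cameras. I shifted about 3 mm that way, and the tips landed inside each cap.
- **Refused move:** one move call was refused because its rows lacked some fields. The arm did not move, and I sent the call again with the fields complete.

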